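# Close the glass grinder's eye shield and start it

## Robot

A 6-joint arm with a two-finger parallel gripper is mounted at the origin on a cart in front of the work surface, level with it; the furniture and walls round the work are solid. World frame = base frame: x ahead of the robot, y to its left, z up, the work surface at z = 0. Lengths are in m, angles in rad, forces in N, time in s.
With the tool pointing down it reaches from about 0.375 to 0.9 m from the base axis. Payload 3.1 kg.
Tool frame: the origin (TCP) lies at the centre of the arm's flange, where the gripper is bolted on; the fingertips stand robot.tip_extent ahead of it and the grasp point (between the pads) lies 164 mm ahead of it (robot.tip_extent is the distance from the TCP to the fingertips, in m); z points along the fingers, y is the line along which they close (so a half turn about z gives the same grasp; the last joint's range is limited). The gripper opens to 87 mm and grips with 3 to 60 N. Pads are 19 mm wide; open, the fingers measure 117 mm over their backs; the gripper's body (75 mm by 190 mm) begins 51 mm behind the grasp point.
Start: joints at [-1.405, 0.527, 1.433, -0, 1.181, -0.178], TCP at [0.211, -0.588, 0.405] pointing down, gripper open.
Joint ranges: [-3.08, 3.08], [-0.75, 2.2], [0.22, 2.44], [-1.43, 4.57], [0, 2.65], [-2.85, 2.85]. Speed limits (rad/s): [2.79, 2.79, 3.14, 3.14, 3.14, 3.14].

## Interface

Orientations are given as a unit quaternion [x, y, z, w].
In Python, from rig import get_obs, camera, hand_in, cut_out, robot gives the robot as it stands.
- The arm moves only by the tool step_arm, never from a script. Its argument "rows" is a list of rows, each a list of 6 numbers: the shift along the world's x, y, z in m, then the turn, a rotation vector about the world's x, y, z in degrees. A call has 1 to 12 rows; each row shifts and turns the commanded pose from where the row before left it; what a row does not reach is not made up. A row lasts 1/8 s, in which the tool goes at most 62.5 mm and 10.7 degrees, less where a joint would pass 70% of its speed; a pose out of reach is approached as far as the arm can. A call is refused whole if a number of a shift passes 0.0625 or a number of a turn 10.7, either way. A call with a gripper value outside its range is refused whole. "jaw" is the finger opening in m, from 0 to 0.087, set as the call begins (left out, the last holds). The fingers move at their own pace and stop on an object; "squeeze" is the grip in N (left out, the last holds). Time passes only in rows, so rows that do not move let the fingers close. It gives the time, the measured TCP pose, the force, the opening and the grip force at its end, in the units of the state.
- get_obs(): the state, without advancing time (a new reading comes with each control period).
- camera(name): name is "side" or "top" or "wrist"; returns a dict with "pixels" (480x640x3 uint8, blue, green, red), "depth" (480x640 float32, m along the optical axis (not along the pixel's ray), 0 where there is no reading), "fov_y" (degrees; the focal length in pixels is half the picture's height over the tangent of half this angle, whatever the lens; pixels are square), "cx", "cy" (the principal point, pixels), "k1" (the pictures are not rectified: a ray, as slopes to the right and down, at radius r is drawn at 1 + k1 r^2 times it, then the intrinsics apply), "extrinsics" (4x4, takes a point from camera to world coordinates); the wrist camera has in their place "mount" (4x4, takes a point from camera to tool coordinates, whose origin is the TCP and whose axes are the flange's). Camera axes: x right, y up, looking along -z (the intrinsics and any distortion apply to the point x, -y, -z); pixel columns grow to the right and rows downward; lengths in m; the calibration is good to about 2 mm. A picture is of the moment at which its call begins: read the wrist's pose just before it.
- hand_in(): hands the job in; it is judged then, once.
Trained networks look in the newest picture that a camera, given by its name, has taken for a name from the list of things; names that differ only in an ending like _2 or _b are one class to them, and where a whole thing is asked for, a point or a joint stands for the part that bears it (a point fixed in the world has none). Each returns a list of dicts, best first, with "confidence" (0 to 1); they miss things now and then, are a little off and sometimes report something else, mostly with a low value. They report only what shows in the picture. A call takes as long as a camera call.
- cut_out(label, camera): "region" (480x640 bool, what is visible of it) and "extent" ([centre column, centre row, width, height] in pixels, round what is visible of it).
The state is a dict: "time": time; "q": joint angles; "joint_velocities": joint speeds; "joint_torque": joint torques, N m; "position": TCP position; "tool_rot": TCP orientation; "ft_force": force on the tool from outside, world axes, zero at the start; "moment": the same for the moment, N m; "grip_width": finger opening in m; "grip_force": force on a finger pad.
Only numpy, scipy, OpenCV 4.12 (cv2) and the standard library are available. Lean on these libraries where they do the work, as an engineer would, in place of code of your own. Each camera call takes 0.05 s, during which the arm holds its last target. There are 200 camera calls.

## Task

Get the bench glass grinder running: with the fingertips push the clear eye shield round until it stands fully closed over the grinding bit, and only then press the start button (the small flat push button on the front plate, not the mushroom-headed stop) gently all the way down and let it spring back out. Pinch or lift nothing; leave the stop button, the speed knob, the bit and everything lying on and round the grinder alone, and finish clear of it.

Things in the scene. Friction and masses are not known exactly. Their poses are not given: they have to be found in the camera images.
- grinder: bench glass grinder, fixed: grey tub 150 (x) x 180 (y) mm, white grid work surface 75 mm above the bench, rim 80. Origin: centre of its underside, on the bench. At its front (-x) a pod out to x = -156 carries a flat switch plate, top 58 mm above the bench, with three places at x = -120, y = +20, -30, -80 mm: start button, stop button and speed knob sit there in any order
- bit: the grinding bit, upright 19 mm cylinder in the middle of the grid, origin 5 mm behind the grinder's centre, 68 mm above the bench; top 98 mm above the bench. Do not touch
- shield (a joint): eye shield's angle about its upright post at the grinder's left side: 0 = closed against its stop (rod along the grinder's -y, just in front of the bit, pane over the bit); grows as it opens towards the front, clockwise from above, to 1.6 rad at most. Starts at 1.0 to 1.4. Stays where it is left; about 1 N at the rod moves it
- shield_hinge (a point): point on the shield's upright hinge axis, at the height of the rod's centre (151 mm above the bench); in the grinder's frame x = -35, y = +106 mm
- shield_rod (a point): point on the centre line of the shield's level front rod (steel, 10 mm thick), 130 mm from the hinge axis, 151 mm above the bench; turns with the shield. Rod ends in a ball 202 mm out; black clips 14 mm high at 60 and 186 mm. On the side that leads when closing, a clear pane slopes up at 38 deg to 207 mm above the bench; the other side, the one to push on, is free
- start_unit: the start button with its fixed steel ring, 31 mm wide, 3 mm high; origin: centre of the ring's underside, on the switch plate
- start (a joint): start button's travel: 0 = out, 0.005 m = fully down; spring, 1.5 N to begin, about 5 N fully down
- start_top (a point): centre of the start button's flat top: small black flat-topped cylinder 23 mm in diameter standing 10 mm above the switch plate, in a steel ring 31 mm wide and 3 mm high. Pressed straight down. 68 mm above the bench when out
- stop (a joint): stop button's travel: 0 = out, 0.005 m = fully down. Must not be pressed
- stop_top (a point): centre of the top of the stop button: black mushroom head 36 mm in diameter standing 25 mm above the switch plate
- speed_mark (a point): white mark on the top of the speed knob, 12 mm from its axis. The knob is round, ribbed, black, 31 mm in diameter, and stands 22 mm above the plate; must not be turned
- glass_blank: piece of green glass 48 x 36 x 5 mm lying on the grid right of and behind the bit; origin: centre of its underside
- dressing_stone: grey dressing stone 27 x 65 x 13 mm lying on the grid right of and in front of the bit; origin: centre of its underside
- loupe: black loupe 38 x 38 x 34 mm standing on the bench well to the right of the grinder; origin: centre of its underside
- shot_glass: clear shot glass, 48 mm wide, 45 mm high, on the bench well to the right of the grinder; origin: centre of its underside
- rosin_jar: amber jar 51 mm wide, 26 mm high, on the bench well to the right of the grinder; origin: centre of its underside
- screwdriver: screwdriver with wooden handle, 194 mm long, 24 mm thick, lying on the bench before the grinder, nearest the robot; origin: centre of its underside
- spring_clamp: small white spring clamp 27 x 58 x 12 mm lying on the bench just before the control pod; origin: centre of its underside

How it is judged:
On the way, in this order (a step that is already met when the one before it is completed fails the run):
1. the eye shield stands closed over the bit (value of joint shield below 0.1 rad), for 0.2 s.
2. the start button is pressed down, with the shield still closed (value of joint start above 0.004 m and value of joint shield below 0.1 rad), for 0.05 s.
At the end, for the whole second after the job is handed in: The shield is closed within 0.10 rad of its stop, the start button has been pressed at least 4 mm of its 5 mm and has sprung back out, the stop button is out, the speed knob's mark is within 4 mm of where it was, and each thing on and round the grinder is within 12 mm of where it stood (value of joint shield below 0.1 rad and value of joint each of start, stop below 0.0012 m and distance of speed_mark from where it was at the start of the episode below 0.004 m and distance of each of glass_blank, dressing_stone, loupe, shot_glass, rosin_jar, screwdriver, spring_clamp from where it was at the start of the episode below 0.012 m); the robot touches nothing.
It fails at once if the start button is pressed (2 mm or more) while the shield is still open (more than 0.15 rad) (value of joint start above 0.002 m and value of joint shield above 0.15 rad).
It fails at once if the stop button is pressed (2 mm or more) or the speed knob is turned (its mark moves more than 4 mm) (value of joint stop above 0.002 m or distance of speed_mark from where it was at the start of the episode above 0.004 m).
It fails at once if the start button is struck hard (more than 35 N), or the shield or grinder is pinched or forced (more than 35 N) (contact force between the fingers and start_unit above 35 N or contact force between the fingers and grinder above 35 N).
It fails at once if the robot touches the bit (contact force between the arm and bit above 1 N).
It fails at once if something lying on or round the grinder is moved or lifted (more than 12 mm) (distance of any of glass_blank, dressing_stone, loupe, shot_glass, rosin_jar, screwdriver, spring_clamp from where it was at the start of the episode above 0.012 m).
It also fails if it takes over 45 s, if anything falls off the work surface, if the arm or the gripper's body presses on something with over 40 N, if the wrist force passes 120 N, or if a joint passes its speed limit or range.

## Working session

There is one attempt and no reset: what is moved stays moved. The work goes in short steps, Python scripts to look and compute and a tool call to move; the robot and the scene stay as the last step left them, time stands still between calls to the robot, and variables do not carry over. Pictures are saved under pics/ and viewed, at most 10 in all, crops included, and the job is handed in when it is done.

Besides the shell and the picture viewer there is one more tool, called after ">>>" by a JSON object that holds its "name" and its "arguments". step_arm: Moves the arm, as the interface text tells. Its arguments: {"type":"object","properties":{"rows":{"type":"array"},"jaw":{"type":"number"},"squeeze":{"type":"number"}},"required":["rows"]}

```bash
mkdir -p pics; cat > h.py <<'E'
import numpy as np, cv2
from rig import get_obs, camera, hand_in, cut_out, robot
from scipy.spatial.transform import Rotation as R
def ext(c):
    if "extrinsics" in c: return np.array(c["extrinsics"])
    o=c["obs"]; T=np.eye(4); T[:3,:3]=R.from_quat(o["tool_rot"]).as_matrix(); T[:3,3]=o["position"]
    return T@np.array(c["mount"])
def cam(n):
    o=get_obs(); c=camera(n); c["obs"]=o; return c
def K(c):
    f=240/np.tan(np.radians(c["fov_y"])/2)
    return np.array([[f,0,c["cx"]],[0,f,c["cy"]],[0,0,1]]),np.array([c["k1"],0,0,0.])
def rays(c,uv):
    k,d=K(c); p=cv2.undistortPoints(np.array(uv,float).reshape(-1,1,2),k,d).reshape(-1,2)
    return np.c_[p[:,0],-p[:,1],-np.ones(len(p))]
def pts(c,uv,depth):
    E=ext(c); return (rays(c,uv)*np.array(depth)[:,None])@E[:3,:3].T+E[:3,3]
def atz(c,uv,z):
    E=ext(c); r=rays(c,uv)@E[:3,:3].T; o=E[:3,3]
    return o+r*((z-o[2])/r[:,2])[:,None]
def proj(c,P):
    E=np.linalg.inv(ext(c)); p=np.atleast_2d(P)@E[:3,:3].T+E[:3,3]; p=np.c_[p[:,0],-p[:,1],-p[:,2]]
    k,d=K(c); return cv2.projectPoints(p,np.zeros(3),np.zeros(3),k,d)[0].reshape(-1,2)
def cloud(c,reg):
    v,u=np.nonzero(reg&(c["depth"]>0)); return pts(c,np.c_[u,v],c["depth"][v,u])
E
cat > a.py <<'E'
from h import *
print(robot.tip_extent, get_obs()["time"])
for n in ["top","side"]:
    c=cam(n); cv2.imwrite(f"pics/{n}1.png",c["pixels"]); print(n,ext(c)[:3,3].round(3))
    for l in ["grinder","bit","shield","start","stop_top","speed_mark","glass_blank","dressing_stone","loupe","shot_glass","rosin_jar","screwdriver","spring_clamp"]:
        for r in cut_out(l,n)[:2]:
            p=cloud(c,r["region"])
            print(l,round(r["confidence"],2),np.round(r["extent"]),np.median(p,0).round(3) if len(p) else '',p.min(0).round(3) if len(p) else '',p.max(0).round(3) if len(p) else '')
E
python3 a.py
```

```text
0.1822 0.0
top [ 0.399 -0.161  1.27 ]
grinder 0.95 [266. 221. 111. 131.] [ 0.677 -0.054  0.075] [ 0.525 -0.16  -0.009] [0.846 0.096 0.214]
bit 0.45 [273. 188.  11.  12.] [ 0.743 -0.057  0.095] [ 0.734 -0.067  0.07 ] [ 0.76  -0.046  0.104]
shield 0.75 [249. 238.  76.  94.] [ 0.62  -0.031  0.18 ] [ 0.525 -0.095 -0.004] [0.765 0.081 0.214]
start 0.74 [384. 354.  18.  16.] [ 0.371 -0.304  0.03 ] [ 0.355 -0.322  0.01 ] [ 0.389 -0.286  0.039]
start 0.64 [302. 247.  12.  10.] [ 0.614 -0.128  0.067] [ 0.603 -0.137  0.059] [ 0.625 -0.117  0.073]
speed_mark 0.59 [283. 248.   9.  16.] [ 0.617 -0.084  0.078] [ 0.58  -0.092  0.056] [ 0.635 -0.071  0.211]
glass_blank 0.75 [293. 177.  20.  22.] [ 0.771 -0.109  0.079] [ 0.747 -0.128  0.069] [ 0.796 -0.089  0.086]
dressing_stone 0.91 [290. 214.  32.  11.] [ 0.69  -0.094  0.087] [ 0.676 -0.127  0.064] [ 0.709 -0.061  0.094]
dressing_stone 0.16 [267. 222. 107. 124.] [ 0.675 -0.052  0.075] [ 0.526 -0.16  -0.003] [0.817 0.059 0.214]
loupe 0.81 [383. 358.  20.  15.] [ 0.371 -0.302  0.03 ] [ 0.353 -0.319 -0.   ] [ 0.389 -0.286  0.039]
shot_glass 0.67 [414.
[... 1386 characters left out ...]
.  23.  23.] [ 0.468 -0.364  0.015] [ 0.442 -0.393 -0.004] [ 0.493 -0.335  0.05 ]
loupe 0.57 [275. 356.  19.  22.] [ 0.371 -0.305  0.03 ] [ 0.353 -0.321 -0.001] [ 0.391 -0.285  0.039]
shot_glass 0.63 [330. 358.  24.  23.] [ 0.468 -0.364  0.015] [ 0.442 -0.393 -0.002] [ 0.488 -0.346  0.05 ]
rosin_jar 0.92 [375. 346.  20.  22.] [ 0.558 -0.403  0.024] [ 0.537 -0.425  0.006] [ 0.582 -0.377  0.033]
rosin_jar 0.2 [299. 154.  64.  78.] [ 0.619 -0.029  0.18 ] [ 0.524 -0.094 -0.006] [0.758 0.152 0.213]
screwdriver 0.94 [197. 236.  38.  53.] [0.37 0.03 0.02] [ 0.358 -0.054 -0.002] [0.382 0.095 0.03 ]
spring_clamp 0.48 [237. 219.  26.  14.] [0.467 0.023 0.008] [ 0.442  0.001 -0.005] [0.491 0.044 0.019]
```

```bash
python3 - <<'E'
import cv2,numpy as np
a=cv2.imread('pics/top1.png')[140:380,170:350]; b=cv2.imread('pics/side1.png')[90:290,230:430]
a=cv2.resize(a,(400,533),interpolation=3);b=cv2.resize(b,(400,400),interpolation=3)
o=np.zeros((533,800,3),np.uint8);o[:,:400]=a;o[:400,400:]=b;cv2.imwrite('pics/c1.png',o)
E
```

```text
(no output)
```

View pics/c1.png

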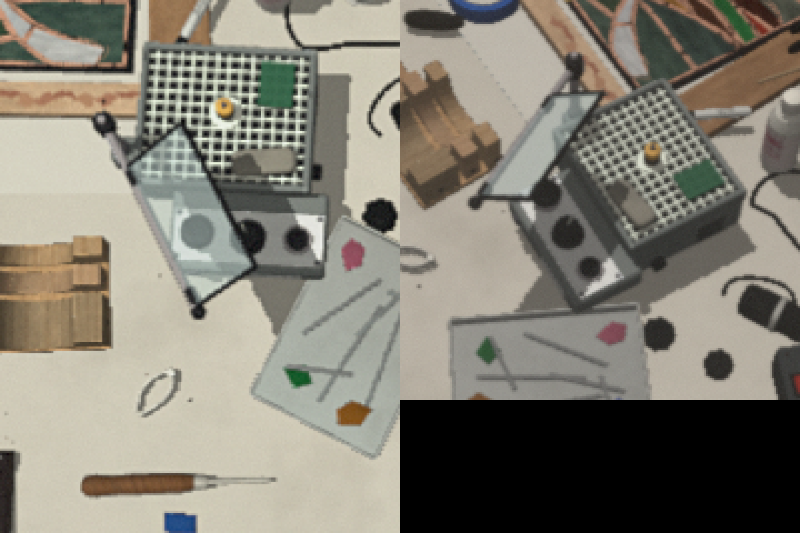

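```bash
cat > b.py <<'E'
from h import *
P=[]
for n in ["top","side"]:
    c=cam(n); p=cloud(c,np.ones((480,640),bool)); 
    s=p[(p[:,0]>.66)&(p[:,0]<.86)&(abs(p[:,1]+.055)<.12)&(p[:,2]>.066)&(p[:,2]<.086)]
    print(n,len(s),cv2.minAreaRect((s[:,:2]*1000).astype(np.float32)))
    P.append(p)
    d=c["depth"]
    s=p[(p[:,0]>.5)&(p[:,0]<.76)&(abs(p[:,1]+.03)<.13)&(p[:,2]>.12)&(p[:,2]<.165)]
    print("rodish",len(s),s.min(0),s.max(0)); 
    v=cv2.fitLine((s[:,:2]).astype(np.float32),cv2.DIST_HUBER,0,.01,.01).ravel();print(v)
    for y in (-.128,-.080):
        s=p[(abs(p[:,0]-.614)<.02)&(abs(p[:,1]-y)<.022)&(p[:,2]>.062)&(p[:,2]<.11)]
        print(y,len(s),np.percentile(s[:,2],[10,50,75,90,98]).round(4),s[:,:2].mean(0).round(4),np.ptp(s,0).round(3))
E
python3 b.py
```

```text
top 3668 ((740.2547607421875, -50.98869323730469), (192.27626037597656, 151.9847869873047), 85.26604461669922)
rodish 729 [ 0.52475856 -0.05107251  0.13818724] [0.72383381 0.06138309 0.16499546]
[0.8945679  0.44693202 0.6206628  0.00255268]
-0.128 99 [0.0626 0.0664 0.0675 0.0697 0.0714] [ 0.6133 -0.1285] [0.034 0.029 0.01 ]
-0.08 102 [0.0649 0.0775 0.0807 0.0821 0.0842] [ 0.6173 -0.0836] [0.027 0.03  0.023]
side 3971 ((739.2017822265625, -54.046287536621094), (184.76742553710938, 152.6929473876953), 85.85860443115234)
rodish 505 [ 0.52368765 -0.04537765  0.12221596] [0.72225465 0.0661154  0.16497528]
[0.8941807  0.4477062  0.62807304 0.00907833]
-0.128 109 [0.0627 0.0664 0.0693 0.0709 0.0734] [ 0.6135 -0.1285] [0.034 0.035 0.013]
-0.08 174 [0.0653 0.0773 0.0797 0.0818 0.0841] [ 0.6148 -0.0795] [0.038 0.038 0.024]
```

```bash
cat > d.py <<'E'
from h import *
o=get_obs(); M=R.from_quat(o["tool_rot"]).as_matrix(); print(M.round(3),o["ft_force"])
c=cam("top"); p=cloud(c,np.ones((480,640),bool))
q=p[(p[:,0]>.4)&(p[:,0]<.85)&(abs(p[:,1])<.35)&(p[:,2]>.1)]
H=np.zeros((9,14))
for x,y,z in q: 
    i,j=int((x-.4)/.05),int((y+.35)/.05); H[i,j]=max(H[i,j],round(z*1000))
print(H.astype(int))
yaw=np.radians(-4.4); Rz=np.array([[np.cos(yaw),-np.sin(yaw)],[np.sin(yaw),np.cos(yaw)]])
b=np.array([.7425,-.057]); g=b-Rz@[.005,0]
h=g+Rz@[-.035,.106]; print("g",g,"hinge",h,"start",g+Rz@[-.12,-.08])
# rod edge-side: highest confidence from ball/clip: rod pts with z .145-.158, angle about hinge
s=p[(p[:,0]>.5)&(p[:,0]<.72)&(abs(p[:,1]+.03)<.13)&(p[:,2]>.140)&(p[:,2]<.156)]
a=np.degrees(np.arctan2(s[:,1]-h[1],s[:,0]-h[0]))%360; r=np.hypot(*(s[:,:2]-h).T)
m=(r>.08)&(r<.175); print(m.sum(),np.median(a[m]),"shield",np.radians(360-90-4.4-np.median(a[m])), r.max())
E
python3 d.py
```

```text
[[ 0.941  0.338  0.   ]
 [ 0.338 -0.941 -0.   ]
 [ 0.     0.    -1.   ]] [ 0.52069465  0.39696584 -0.04386094]
[[  0   0   0   0   0   0   0   0   0   0   0   0   0   0]
 [  0   0   0   0   0   0   0   0   0   0   0   0   0   0]
 [  0   0   0   0   0 181 173   0   0   0   0   0   0   0]
 [  0   0   0   0   0 214 188   0   0   0   0   0   0   0]
 [  0   0   0   0   0 214 205 169   0   0   0   0   0   0]
 [  0   0   0   0   0 210 212 182   0   0   0   0   0   0]
 [  0   0   0   0   0 105   0 172 172   0   0   0   0   0]
 [  0   0   0   0   0 100   0   0   0   0   0   0   0   0]
 [  0   0   0   0   0   0   0   0   0   0   0   0   0   0]]
g [ 0.73751474 -0.0566164 ] hinge [0.71075011 0.05175635] start [ 0.61173088 -0.12717434]
100 206.0888146743638 shield 1.038666125696886 0.20776258902343914
```

>>> {"name": "step_arm", "arguments": {"rows": [[0.029,0.051,0.002,0,0,8],[0.029,0.051,0.002,0,0,8],[0.029,0.051,0.002,0,0,8],[0.029,0.051,0.002,0,0,8],[0.029,0.051,0.002,0,0,8],[0.029,0.051,0.002,0,0,8],[0.029,0.051,0.002,0,0,8],[0.029,0.051,0.002,0,0,8],[0.029,0.051,0.002,0,0,8],[0.029,0.051,0,0,0,8],[0.029,0.051,0,0,0,8],[0.026,0.051,0,0,0,8]], "jaw": 0, "squeeze": 5}}

```text
time: 3.05
position: [0.5572, 0.0257, 0.423]
tool_rot: [0.53, 0.848, 0.0, 0.001]
ft_force: [0.0, 0.4, 0.5]
grip_width: 0.0003
grip_force: 0.0
```

>>> {"name": "step_arm", "arguments": {"rows": [[0,0,0,0,0,0],[0,0,0,0,0,0]]}}

```text
time: 3.3
position: [0.556, 0.0239, 0.4226]
tool_rot: [0.532, 0.847, -0.0, -0.0]
ft_force: [-0.5, -1.1, -0.1]
grip_width: 0.0007
grip_force: 0.0
```

```bash
cat > e.py <<'E'
import sys; from h import *
o=get_obs(); M=R.from_quat(o["tool_rot"]).as_matrix(); print(o["time"],np.round(o["position"],4),np.degrees(np.arctan2(M[1,1],M[0,1])),M[2].round(3),np.round(o["ft_force"],2),np.round(o["q"],2))
a=[cv2.resize(cam(n)["pixels"][s],(400,400),interpolation=3) for n,s in (("top",np.s_[150:330,190:370]),("side",np.s_[70:270,230:430]))]
cv2.imwrite(f"pics/{sys.argv[1]}.png",np.hstack(a))
E
python3 e.py e1
```

```text
3.3 [0.556  0.0239 0.4226] 25.771390433512344 [-0.    -0.001 -1.   ] [-0.48 -1.13 -0.08] [-0.16  0.41  1.59 -0.    1.14 -0.61]
```

View pics/e1.png

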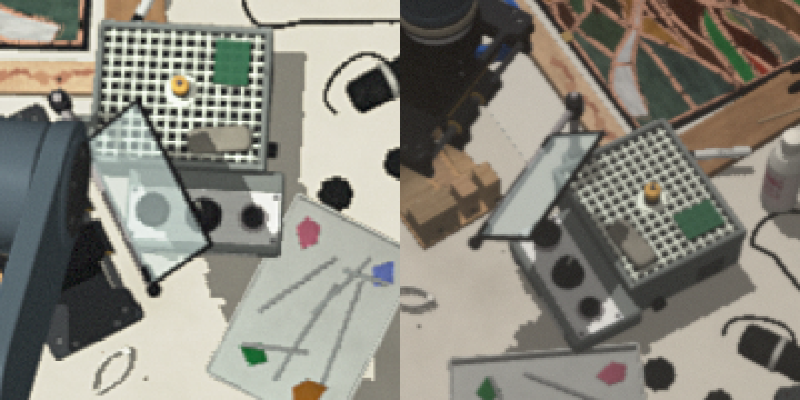

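>>> {"name": "step_arm", "arguments": {"rows": [[0,0,-0.02,0,0,0],[0,0,-0.03,0,0,0],[0,0,-0.03,0,0,0],[0,0,-0.02,0,0,0],[0,0,0,0,0,0]]}}

```text
time: 4.03
position: [0.5554, 0.0224, 0.3215]
tool_rot: [0.533, 0.846, -0.001, -0.002]
ft_force: [0.6, -0.8, -0.2]
grip_width: 0.0002
grip_force: 0.0
```

```bash
python3 - <<'E'
from h import *
o=get_obs(); p0=np.array(o["position"]); print(p0,o["ft_force"])
h=np.array([.711,.052]); prev=p0[:2]; py=25.8
for sh in [1.12,1.04,.95,.86,.77,.68,.59,.5,.41,.32,.23,.15,.1,.05,.02,0]:
    t=np.radians(265.6)-sh; u=np.array([np.cos(t),np.sin(t)]); n=np.array([u[1],-u[0]])
    p=h+.15*u+.0145*n; print(sh,p.round(4),(p-prev).round(4),round(np.degrees(t)-180-py,1)); prev=p; py=np.degrees(t)-180
E
```

```text
[0.55541977 0.02240151 0.32149121] [ 0.5707481  -0.77820443 -0.18586067]
1.12 [0.5661 0.0107] [ 0.0107 -0.0117] -4.4
1.04 [ 0.5698 -0.0008] [ 0.0038 -0.0114] 4.6
0.95 [ 0.5751 -0.0132] [ 0.0053 -0.0125] 5.2
0.86 [ 0.5816 -0.0252] [ 0.0064 -0.0119] 5.2
0.77 [ 0.589  -0.0365] [ 0.0075 -0.0113] 5.2
0.68 [ 0.5975 -0.0471] [ 0.0084 -0.0106] 5.2
0.59 [ 0.6068 -0.0569] [ 0.0094 -0.0098] 5.2
0.5 [ 0.617  -0.0658] [ 0.0102 -0.0089] 5.2
0.41 [ 0.628  -0.0738] [ 0.011 -0.008] 5.2
0.32 [ 0.6397 -0.0807] [ 0.0116 -0.0069] 5.2
0.23 [ 0.6519 -0.0866] [ 0.0122 -0.0059] 5.2
0.15 [ 0.6631 -0.0909] [ 0.0113 -0.0043] 4.6
0.1 [ 0.6703 -0.0931] [ 0.0072 -0.0022] 2.9
0.05 [ 0.6776 -0.095 ] [ 0.0073 -0.0019] 2.9
0.02 [ 0.6821 -0.0959] [ 0.0044 -0.0009] 1.7
0 [ 0.685  -0.0964] [ 0.003  -0.0005] 1.1
```

>>> {"name": "step_arm", "arguments": {"rows": [[0.011,-0.012,0,0,0,0],[0.004,-0.011,0,0,0,0],[0.005,-0.012,0,0,0,5],[0.006,-0.012,0,0,0,5],[0.008,-0.011,0,0,0,5],[0.008,-0.011,0,0,0,5],[0.009,-0.01,0,0,0,5],[0,0,0,0,0,0]]}}

```text
time: 5.03
position: [0.6082, -0.0567, 0.3236]
tool_rot: [0.337, 0.941, -0.0, 0.001]
ft_force: [-1.3, 0.6, 0.7]
grip_width: 0.0008
grip_force: 0.0
```

```bash
python3 e.py e2
```

```text
5.025 [ 0.6082 -0.0567  0.3236] 50.606167856050526 [-0.003  0.001 -1.   ] [-1.29  0.59  0.69] [-0.28  0.61  1.54 -0.    0.99 -1.16]
```

View pics/e2.png

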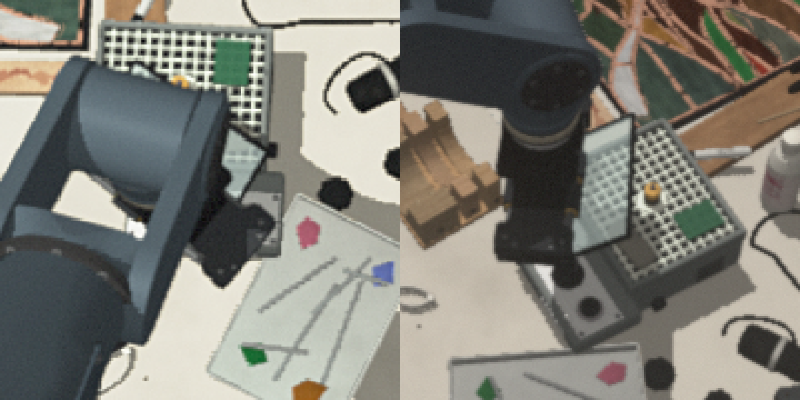

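>>> {"name": "step_arm", "arguments": {"rows": [[0.01,-0.009,0,0,0,5],[0.011,-0.008,0,0,0,5],[0.012,-0.007,0,0,0,5],[0.012,-0.006,0,0,0,5],[0.011,-0.004,0,0,0,5],[0.007,-0.002,0,0,0,3],[0.004,-0.001,0,0,0,2],[0,0,0,0,0,0]]}}

```text
time: 6.12
position: [0.6742, -0.092, 0.3228]
tool_rot: [0.081, 0.997, 0.0, 0.0]
ft_force: [0.5, -0.5, -1.1]
grip_width: 0.0004
grip_force: 0.0
```

>>> {"name": "step_arm", "arguments": {"rows": [[0.003,-0.001,0,0,0,2],[0,0,0,0,0,0]]}}

```text
time: 6.38
position: [0.6773, -0.093, 0.3228]
tool_rot: [0.063, 0.998, 0.0, 0.0]
ft_force: [-0.4, 0.8, -0.9]
grip_width: 0.0006
grip_force: 0.1
```

>>> {"name": "step_arm", "arguments": {"rows": [[0.003,0,0,0,0,1],[0,0,0,0,0,0]]}}

```text
time: 6.62
position: [0.6805, -0.0932, 0.3228]
tool_rot: [0.054, 0.999, -0.0, 0.0]
ft_force: [-0.1, -0.0, 0.3]
grip_width: 0.0005
grip_force: 0.1
```

Creep on until the stop is felt.

>>> {"name": "step_arm", "arguments": {"rows": [[0.002,0,0,0,0,0],[0,0,0,0,0,0]]}}

```text
time: 6.88
position: [0.6824, -0.0932, 0.3228]
tool_rot: [0.054, 0.999, -0.0, 0.0]
ft_force: [-0.0, -0.3, 0.6]
grip_width: 0.0006
grip_force: 0.2
```

>>> {"name": "step_arm", "arguments": {"rows": [[0.002,0,0,0,0,0],[0,0,0,0,0,0]]}}

```text
time: 7.12
position: [0.6845, -0.0932, 0.3228]
tool_rot: [0.055, 0.999, -0.0, 0.0]
ft_force: [0.1, -0.2, 0.4]
grip_width: 0.0005
grip_force: 0.2
```

```bash
cat > f.py <<'E'
from h import *
h=np.array([.711,.052])
for n in ("top","side"):
    c=cam(n); rs=cut_out("shield",n)
    p=cloud(c,rs[0]["region"]); print(n,rs[0]["confidence"],len(p))
    for lo,hi in ((.140,.158),(.195,.215)):
        s=p[(p[:,2]>lo)&(p[:,2]<hi)&(p[:,0]>.66)&(p[:,1]<.03)]
        if len(s)>5: print(lo,len(s),s.min(0).round(3),s.max(0).round(3),np.polyfit(s[:,1],s[:,0],1).round(4))
E
python3 f.py; python3 e.py e3
```

```text
top 0.61 181
0.14 64 [ 0.699 -0.049  0.148] [ 0.711 -0.02   0.158] [0.0758 0.7069]
side 0.76 410
0.195 266 [ 0.741 -0.151  0.195] [ 0.769 -0.052  0.213] [0.1336 0.7716]
7.325 [ 0.6844 -0.0931  0.3228] 83.75431884661128 [-0.  0. -1.] [0.21 0.71 0.39] [-0.3   0.71  1.32  0.    1.11 -1.76]
```

View pics/e3.png

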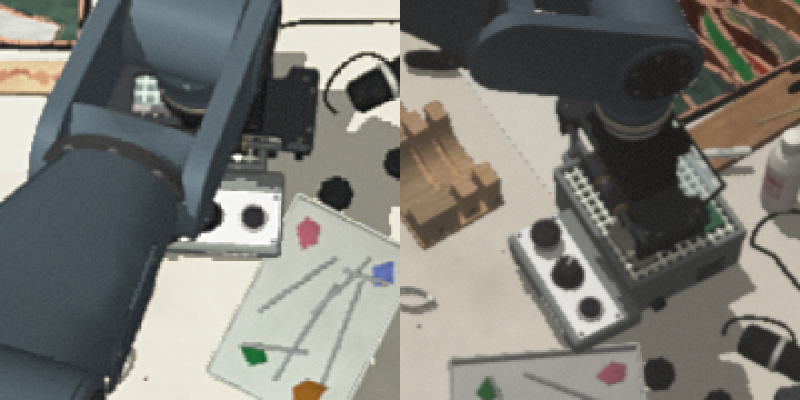

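>>> {"name": "step_arm", "arguments": {"rows": [[0.003,0,0,0,0,1],[0,0,0,0,0,0]]}}

```text
time: 7.68
position: [0.6868, -0.0933, 0.3226]
tool_rot: [0.046, 0.999, -0.0, -0.001]
ft_force: [-3.4, -0.7, 1.8]
grip_width: 0.0006
grip_force: 1.7
```

>>> {"name": "step_arm", "arguments": {"rows": [[0.002,0,0,0,0,0],[0,0,0,0,0,0]]}}

```text
time: 7.92
position: [0.6877, -0.0933, 0.3226]
tool_rot: [0.046, 0.999, -0.0, -0.003]
ft_force: [-7.7, -1.0, 4.6]
grip_width: 0.0002
grip_force: 3.7
```

>>> {"name": "step_arm", "arguments": {"rows": [[0.002,0,0,0,0,0],[0,0,0,0,0,0]]}}

```text
time: 8.18
position: [0.6886, -0.0933, 0.3225]
tool_rot: [0.045, 0.999, -0.0, -0.006]
ft_force: [-11.2, -1.8, 6.5]
grip_width: 0.0004
grip_force: 5.6
```

>>> {"name": "step_arm", "arguments": {"rows": [[-0.005,0,0,0,0,0],[-0.02,0,0,0,0,0],[-0.03,-0.014,0,0,0,0],[-0.022,-0.02,0,0,0,0],[0,0,0,0,0,0]]}}

```text
time: 8.8
position: [0.6139, -0.1283, 0.3231]
tool_rot: [0.047, 0.999, -0.0, 0.001]
ft_force: [-0.3, 0.3, -0.7]
grip_width: 0.0006
grip_force: 0.0
```

```bash
python3 f.py; cat > g.py <<'E'
from h import *
for n in ("wrist","side","top"):
    c=cam(n); 
    if n=="wrist": cv2.imwrite("pics/w1.png",c["pixels"])
    print(n,proj(c,[[.612,-.127,.068],[.6125,-.127,.141]]).round(0).tolist())
    for l in ("start","stop","speed_mark"):
        for r in cut_out(l,n)[:2]:
            e=r["extent"]; p=cloud(c,r["region"]); 
            print(l,round(r["confidence"],2),np.round(e),np.median(p,0).round(4) if len(p) else '',atz(c,[e[:2]],.068).round(4))
E
python3 g.py; python3 e.py e4
```

```text
top 0.92 1792
0.14 102 [ 0.702 -0.024  0.146] [0.715 0.029 0.158] [0.0869 0.7078]
0.195 714 [ 0.746 -0.15   0.195] [0.775 0.    0.212] [0.0598 0.7664]
side 0.62 1918
0.14 83 [ 0.692 -0.152  0.147] [ 0.713 -0.061  0.158] [0.1272 0.7149]
0.195 658 [ 0.742 -0.15   0.195] [0.774 0.003 0.213] [0.0707 0.766 ]
wrist [[316.0, 243.0], [315.0, 294.0]]
start 0.77 [319. 244.  34.  37.] [ 0.6128 -0.1256  0.0679] [[ 0.6126 -0.1255  0.068 ]]
stop 0.78 [491. 247.  60.  58.] [ 0.6181 -0.0283  0.0811] [[ 0.624  -0.0216  0.068 ]]
speed_mark 0.96 [404. 243.  60.  58.] [ 0.6136 -0.0774  0.0794] [[ 0.6167 -0.0744  0.068 ]]
side [[324.0, 223.0], [325.0, 206.0]]
start 0.36 [323. 225.  12.  13.] [ 0.6081 -0.1267  0.0645] [[ 0.6068 -0.1295  0.068 ]]
stop 0.43 [301. 188.  10.  11.] [ 0.612  -0.0268  0.08  ] [[ 0.6165 -0.0244  0.068 ]]
speed_mark 0.53 [313. 206.  13.  11.] [ 0.6092 -0.0806  0.0748] [[ 0.6145 -0.0785  0.068 ]]
speed_mark 0.16 [369. 154.  50.  83.] [ 0.7394 -0.0982  0.1868] [[ 0.7954 -0.0329  0.068 ]]
top [[302.0, 248.0], [301.0, 241.0]]
9.6 [ 0.6143 -0.1271  0.3228] 84.75642873364997 [-0.  0. -1.] [ 0.6  -0.16  0.31] [-0.38  0.63  1.5   0.    1.01 -1.86]
```

View pics/e4.png

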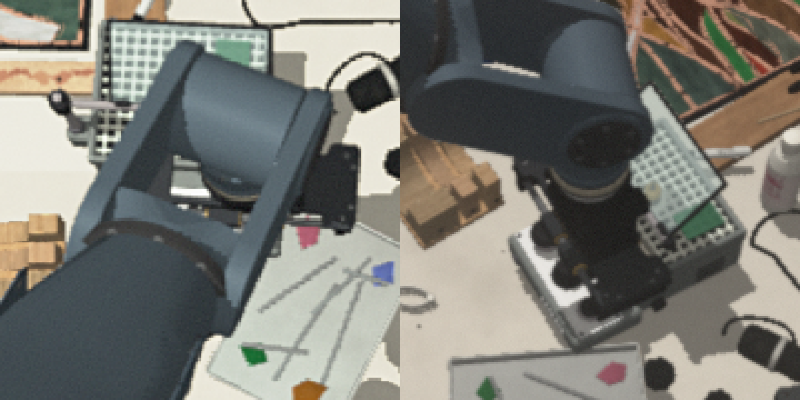

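View pics/w1.png

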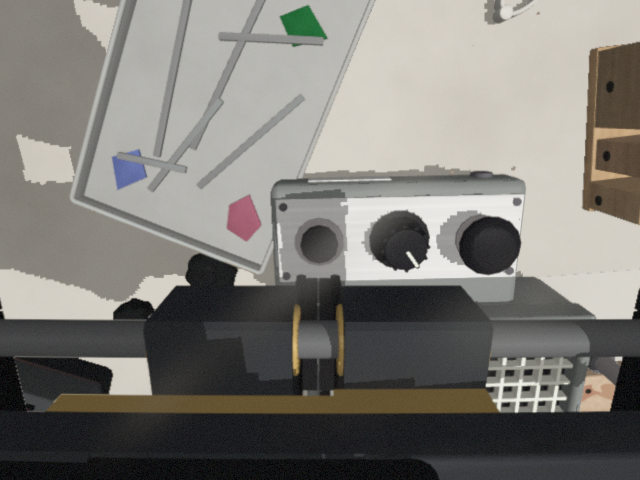

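>>> {"name": "step_arm", "arguments": {"rows": [[0,0,-0.02,0,0,0],[0,0,-0.02,0,0,0],[-0.001,0.001,-0.02,0,0,0],[0,0,-0.008,0,0,0],[0,0,0,0,0,0]]}}

```text
time: 10.32
position: [0.6133, -0.1262, 0.2544]
tool_rot: [0.046, 0.999, 0.0, -0.0]
ft_force: [-0.4, -0.1, 0.1]
grip_width: 0.0008
grip_force: 0.0
```

>>> {"name": "step_arm", "arguments": {"rows": [[0,0,-0.002,0,0,0],[0,0,-0.002,0,0,0],[0,0,0,0,0,0]]}}

```text
time: 10.7
position: [0.6133, -0.1262, 0.251]
tool_rot: [0.046, 0.999, -0.0, 0.0]
ft_force: [1.0, -0.3, -1.2]
grip_width: 0.0005
grip_force: 0.0
```

>>> {"name": "step_arm", "arguments": {"rows": [[0,0,-0.002,0,0,0],[0,0,-0.001,0,0,0],[0,0,0,0,0,0]]}}

```text
time: 11.08
position: [0.6134, -0.1262, 0.2481]
tool_rot: [0.046, 0.999, -0.0, 0.0]
ft_force: [-0.4, -0.1, 3.2]
grip_width: 0.0006
grip_force: 1.5
```

>>> {"name": "step_arm", "arguments": {"rows": [[0,0,-0.002,0,0,0],[0,0,-0.001,0,0,0],[0,0,0,0,0,0]]}}

```text
time: 11.45
position: [0.6134, -0.1262, 0.2456]
tool_rot: [0.046, 0.999, -0.0, 0.0]
ft_force: [-1.4, 0.3, 8.4]
grip_width: 0.0004
grip_force: 3.8
```

>>> {"name": "step_arm", "arguments": {"rows": [[0,0,-0.001,0,0,0],[0,0,0,0,0,0]]}}

```text
time: 11.7
position: [0.6134, -0.1262, 0.2455]
tool_rot: [0.046, 0.999, -0.0, 0.001]
ft_force: [-1.8, 1.3, 12.1]
grip_width: 0.0007
grip_force: 6.2
```

>>> {"name": "step_arm", "arguments": {"rows": [[0,0,-0.001,0,0,0],[0,0,0,0,0,0]]}}

```text
time: 11.95
position: [0.6134, -0.1262, 0.2454]
tool_rot: [0.046, 0.999, -0.0, 0.001]
ft_force: [-3.9, 1.1, 17.6]
grip_width: 0.0007
grip_force: 8.5
```

Bottomed (z no longer falls, force climbs well past 5 N). Release and retreat up and towards the robot.

>>> {"name": "step_arm", "arguments": {"rows": [[0,0,0.005,0,0,0],[0,0,0.01,0,0,0],[0,0,0.03,0,0,0],[-0.01,0,0.05,0,0,0],[-0.03,-0.02,0.05,0,0,0],[-0.04,-0.04,0.03,0,0,0],[-0.04,-0.045,0,0,0,0],[-0.04,-0.045,0,0,0,0],[-0.02,-0.05,0,0,0,0],[0,-0.05,0,0,0,0],[0,-0.04,0,0,0,0],[0,0,0,0,0,0]]}}

```text
time: 13.45
position: [0.4337, -0.4182, 0.4164]
tool_rot: [0.048, 0.999, -0.0, 0.0]
ft_force: [-0.2, 0.1, -0.6]
grip_width: 0.0008
grip_force: 0.0
```

```bash
python3 f.py; python3 a.py | egrep "top|start|stop_top|speed|glass|stone|loupe|jar|screw|clamp"; python3 e.py e5
```

```text
top 0.64 3243
0.14 359 [ 0.692 -0.157  0.146] [0.719 0.029 0.158] [0.0736 0.7081]
0.195 743 [ 0.74  -0.15   0.195] [ 0.776 -0.     0.213] [0.0663 0.7667]
side 0.96 3038
0.14 341 [ 0.69  -0.155  0.146] [0.716 0.03  0.158] [0.064  0.7067]
0.195 688 [ 0.741 -0.15   0.195] [0.776 0.003 0.214] [0.0694 0.7656]
top [ 0.399 -0.161  1.27 ]
start 0.52 [302. 247.   8.  10.] [ 0.613 -0.128  0.067] [ 0.604 -0.137  0.058] [ 0.624 -0.119  0.072]
start 0.43 [258. 243.  18.  18.] [ 0.621 -0.028  0.08 ] [ 0.604 -0.045  0.051] [ 0.643 -0.008  0.089]
stop_top 0.68 [257. 244.  12.  16.] [ 0.619 -0.028  0.08 ] [ 0.604 -0.043  0.057] [ 0.637 -0.009  0.089]
speed_mark 0.68 [282. 247.  14.   9.] [ 0.615 -0.079  0.079] [ 0.604 -0.091  0.061] [ 0.629 -0.066  0.085]
glass_blank 0.67 [248. 356.  84.  10.] [0.373 0.068 0.018] [ 0.36  -0.093  0.007] [0.38  0.095 0.028]
dressing_stone 0.69 [265. 180. 102.  44.] [ 0.733 -0.071  0.178] [ 0.692 -0.157 -0.008] [0.843 0.086 0.213]
dressing_stone 0.64 [288. 213.  31.  13.] [ 0.689 -0.095  0.087] [ 0.676 -0.127  0.064] [ 0.71  -0.061  0.093]
loupe 0.73 [383. 357.  19.  16
[... 655 characters left out ...]
9] [ 0.747 -0.126  0.072] [ 0.796 -0.098  0.087]
dressing_stone 0.73 [347. 192.  23.  26.] [ 0.688 -0.094  0.087] [ 0.674 -0.127  0.061] [ 0.71  -0.051  0.095]
loupe 0.66 [275. 358.  16.  17.] [ 0.371 -0.305  0.03 ] [ 0.354 -0.321  0.004] [ 0.388 -0.285  0.038]
shot_glass 0.59 [377. 349.  19.  19.] [ 0.559 -0.404  0.024] [ 0.537 -0.425  0.004] [ 0.581 -0.379  0.03 ]
shot_glass 0.28 [345. 172. 115. 121.] [ 0.712 -0.074  0.077] [ 0.581 -0.161 -0.008] [0.865 0.159 0.213]
rosin_jar 0.91 [376. 347.  25.  24.] [ 0.558 -0.403  0.024] [ 0.46  -0.467 -0.005] [ 0.583 -0.375  0.404]
15.05 [ 0.4342 -0.4152  0.417 ] 84.75460001374253 [-0. -0. -1.] [-1.    0.26 -0.15] [-0.95  0.48  1.48  0.    1.18 -2.43]
```

View pics/e5.png

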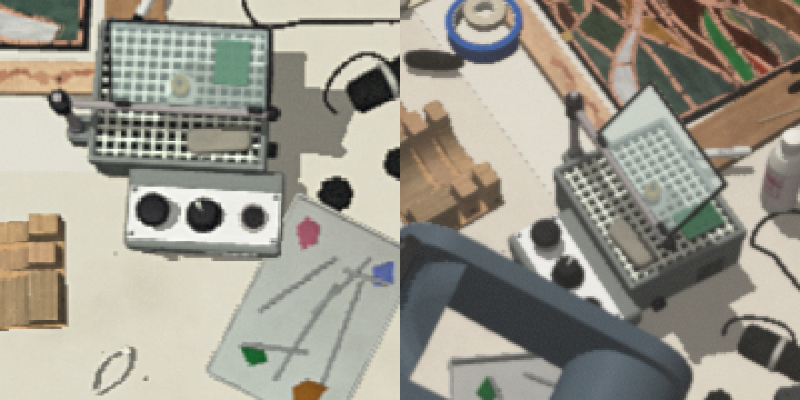

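The picture shows the pane closed over the bit with the rod parallel to the grinder's y axis. Start is out at 67 mm and the other things have not moved, so I'm handing in.

```bash
python3 -c "
from rig import hand_in; print(hand_in())"
```

```text
the job is handed in; nothing more can be done
None
```

The job is handed in, with no verdict returned: the shield is closed over the bit against its stop, the start button was then pressed to the bottom (peak reading about 18 N) and is back out, nothing else I re-measured had moved, and the arm is clear.

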